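# Shut the propped glass lid of the instrument case without a slam

### The arm

A 6-joint arm with a two-finger parallel gripper is mounted at the origin on a cart in front of the work surface, level with it; the furniture and walls round the work are solid. World frame = base frame: x ahead of the robot, y to its left, z up, the work surface at z = 0. Lengths are in mm, angles in degrees, forces in N, time in s.
With the tool pointing down it reaches from about 350 to 975 mm from the base axis. Payload 17.4 kg.
Tool frame: the origin (TCP) lies at the very end of the fingers, on their centre line; the grasp point (between the pads) lies 19 mm behind it (robot.hold_point_z is the distance from the TCP to the grasp point, in mm); z points along the fingers, y is the direction in which the jaws open and shut (so a half turn about z gives the same grasp; the last joint's range is limited). The gripper opens to 85 mm and grips with 20 to 120 N. Pads are 22 mm wide; open, the fingers measure 114 mm over their backs; the gripper's body (76 mm by 85 mm) begins 54 mm behind the grasp point. The pads swing forward as they close: fully open they stand 13 mm farther back than shut.
Start: joints at [-76.364, 6.646, 82.598, -0, 90.757, -2.166], TCP at [183.804, -649.499, 231.303] pointing down, gripper open.
Joint ranges: [-162.19, 162.19], [-47.58, 125.68], [4.15, 143.07], [-65.23, 245.23], [0.69, 171.88], [-170.13, 170.13]. Speed limits (degrees/s): [108.29, 108.29, 127.2, 180, 180, 180].

### API

Orientations are given as a 3x3 rotation matrix whose columns are the frame's x, y, z axes.
In Python, from bench import robot gives the robot as it stands.
- The arm moves only by the tool move_arm, never from a script. Its argument "plan" is a list of rows, each an object with "angular": the turn, a rotation vector about the tool's x, y, z in rad, a list of three; "dp": the shift along the tool's x, y, z in mm, a list of three; "fingers": the closure in counts, from 0 (fully open) to 255 (shut). A call has 1 to 10 rows; each row shifts and turns the pose as measured when the row begins, along the tool's axes as they then stand; what a row does not reach is not made up. A row lasts 1/12 s, in which the tool goes at most 41.7 mm and 7.16 degrees, less where a joint would pass 70% of its speed; a pose out of reach is approached as far as the arm can. A call with a gripper value outside its range is refused whole. The fingers move at their own pace and stop on an object; the grip force is fixed at half the most. Time passes only in rows, so rows that do not move let the fingers close. It gives the time, the measured TCP pose, the force and the opening at its end, in the units of the state.
- robot.read_state(): the state, without advancing time (a new reading comes with each control period).
- robot.grab_frame(name): name is "scene" or "top" or "wrist"; returns a dict with "color" (480x640x3 uint8, red, green, blue), "depth" (480x640 float32, mm along the optical axis (not along the pixel's ray), 0 where there is no reading), "fx", "fy", "cx", "cy" (pixels), "world_from_camera" (4x4, takes a point from camera to world coordinates). Camera axes: x right, y down, z forward; pixel columns grow to the right and rows downward; lengths in mm; the calibration is good to about 2 mm. The wrist camera is an equidistant fisheye: a pixel r from the principal point sees the ray r / f radians off the axis. A picture is of the moment at which its call begins.
- robot.job_done(): hands the job in, once; it reports no verdict.
The state is a dict: "time_s": time; "joint_positions": joint angles; "dq": joint speeds; "joint_efforts": joint torques, N m; "position": TCP position; "orientation": TCP orientation; "wrist_force": force on the tool from outside, world axes, zero at the start; "moment": the same for the moment, N m; "gripper_width": finger opening in mm.
Only numpy, scipy, OpenCV 4.12 (cv2) and the standard library are available. Lean on these libraries where they do the work, as an engineer would, in place of code of your own. Each camera call takes 0.05 s, during which the arm holds its last target. There are 200 camera calls.

### The job

Shut the glass lid of the wooden instrument case without letting it slam: with the outside of your shut fingers just under the lid's front lip, push the prop rod near its left end inward (to the right) until it drops from under the lid and folds down, and catch the falling lid on the fingers straight away. Lower it on the fingers until it is fully shut, then take the hand away. Do not pinch or lift anything, do not raise the lid higher than the prop holds it, and leave the case, its contents and the tools round it where they are.

Things in the scene. Friction and masses are not known exactly. Their poses are not given: they have to be found in the camera images.
- dust_case: Wooden instrument case (3 kg, loose on the bench), 170 mm deep (x) by 250 mm wide (y), rim 70 mm high, walls 9 mm. Origin: centre of its underside. Its x axis points from the front (where the robot stands) to the hinges at the back, y to the left, z up. Felt-lined compartments inside; a 18 mm wide channel behind the front wall takes the folded prop.
- case_lid (a joint): Angle of the hinged lid: 0 = shut, growing as it opens; starts at about 0.50, resting on the prop. Wooden frame with a glass pane, 0.3 to 0.6 kg, 12 mm thick, 250 mm wide, 192 mm from hinge axis to front edge; its underside passes through the hinge axis. The front rail is 40 mm deep; shut, it overhangs the front wall by 22 mm as a finger lip. The hinge is almost free: unsupported, the lid falls.
- lid_lip (a point): Middle of the lower front edge of the lid (the lip), moving with the lid: the edge runs 125 mm to either side along the case's y axis. Its x axis points along the lid to the hinge, its z axis out of the lid's top.
- lid_hinge (a point): Middle of the hinge axis, at the top rear edge of the case, 85 mm behind and 70 mm above the case's origin; the axis runs along the case's y.
- prop_rod (a joint): Swing of the prop rod, parallel to the front wall: 0 = standing, leaning 0.12 rad outward (to the case's left, +y) on its stop; grows as its tip goes inward (-y), to 1.66 = folded down in the channel. At 0.12 it passes dead centre (the lid rises 1 mm); loaded by the lid it slips from under it at 0.3 to 0.4 and falls flat by itself. 0.5 to 2 N near its top pushes it over.
- prop_tip (a point): Centre of the 10 mm ball of black plastic at the upper end of the prop rod, on which the lid's front rail rests at the start (18 mm behind the lid's front edge). The rod is a 6.4 mm round steel bar, 97 mm long from pivot to this point.
- prop_pivot (a point): Pivot of the prop rod, inside the front wall near the case's left end: 69 mm in front of, 85 mm left of and 52 mm above the case's origin.
- steel_block: Grey steel setting block, 35 x 60 x 22 mm, in the middle compartment of the case. Origin: centre of its underside. Stays in place.
- blade_box: Small card box, 50 x 86 x 22 mm, in the left compartment of the case. Origin: centre of its underside. Stays in place.
- guide_rod_1: Steel guide rod, 9 mm thick, 117 mm long, in the right compartment of the case. Origin: centre of its underside. Stays in place.
- guide_rod_2: Second such rod beside it. Stays in place.
- pliers: Pliers with red handles, 59 x 182 x 15 mm, lying on the bench to the right of the case. Stay in place.
- marker: Marker pen, 17 x 135 x 16 mm, lying on the bench along the right half of the case's front, about 27 mm further forward than the lip of the shut lid. Stays in place.
- spring_clamp: Orange and black spring clamp, 56 x 108 x 22 mm, lying on the bench to the left of the case. Stays in place.
- glue_bottle: White and orange glue bottle, 50 mm thick, 144 mm high, standing behind the case to the left. Stays standing in place.

How it is judged:
By the outcome, as a careful person would: the job done as asked, in the order asked, and still so for the second after the job is handed in, with the robot touching nothing.
It also fails if it takes over 40 s, if anything falls off the work surface, if the arm or the gripper's body presses on something with over 40 N, if the wrist force passes 120 N, or if a joint passes its speed limit or range.

## Working session

There is one attempt and no reset: what is moved stays moved. The work goes in short steps, Python scripts to look and compute and a tool call to move; the robot and the scene stay as the last step left them, time stands still between calls to the robot, and variables do not carry over. Pictures are saved under pics/ and viewed, about 8 in all and at most 12, crops included, and the job is handed in when it is done.

Besides the shell and the picture viewer there is one more tool, called after ">>>" by a JSON object that holds its "op" and its "data", one argument or row to a line. move_arm: Moves the arm, as the interface text tells. Its arguments: {"type":"object","properties":{"plan":{"type":"array"}},"required":["plan"]}

```bash
mkdir -p pics; cat > h.py <<'E'
import numpy as np, cv2
from bench import robot
def grab(n,save=None):
    f=robot.grab_frame(n)
    if save: cv2.imwrite('pics/'+save,f['color'][:,:,::-1])
    return f
def pt(f,u,v,r=1):
    d=f['depth'][v-r:v+r+1,u-r:u+r+1]; d=d[d>0]
    if not len(d): return None
    z=np.median(d); p=[(u-f['cx'])/f['fx']*z,(v-f['cy'])/f['fy']*z,z,1]
    return (f['world_from_camera']@p)[:3].round(1)
E
python3 - <<'E'
from h import *
a=grab('scene','s1.png');b=grab('top','t1.png')
for f in (a,b): print(f['world_from_camera'].round(3),f['fx'])
np.savez('f1.npz',sc=a['color'],sd=a['depth'],tc=b['color'],td=b['depth'],sw=a['world_from_camera'],tw=b['world_from_camera'],k=[a['fx'],a['fy'],a['cx'],a['cy'],b['fx'],b['fy'],b['cx'],b['cy']])
print(robot.read_state())
E
```

```text
[[-4.29000e-01 -4.33000e-01  7.93000e-01 -1.03469e+02]
 [-9.03000e-01  2.02000e-01 -3.78000e-01  8.87780e+01]
 [ 4.00000e-03 -8.78000e-01 -4.78000e-01  5.06048e+02]
 [ 0.00000e+00  0.00000e+00  0.00000e+00  1.00000e+00]] 452.22250353926125
[[ 7.00000e-03 -9.86000e-01  1.66000e-01  4.41472e+02]
 [-1.00000e+00 -8.00000e-03 -1.00000e-03 -2.28995e+02]
 [ 3.00000e-03 -1.65000e-01 -9.86000e-01  9.81910e+02]
 [ 0.00000e+00  0.00000e+00  0.00000e+00  1.00000e+00]] 450.06337368781203
{'time_s': 0.1, 'joint_positions': array([-7.63658655e+01,  6.67205960e+00,  8.26324144e+01,  6.03040569e-06,
        9.07555797e+01, -2.16609212e+00]), 'dq': array([ 0.00760109, -0.13625701, -0.07098817, -0.05543584,  0.06761834,
        0.070164  ]), 'joint_efforts': array([ 2.61422087e-03, -7.33663201e+01, -6.33789039e+01,  4.44450023e-06,
        5.24557094e-03, -2.06509378e-05]), 'position': array([ 183.73991706, -649.33607863,  230.62257665]), 'orientation': array([[ 9.62216921e-01,  2.72283925e-01, -2.46965486e-04],
       [ 2.72284034e-01, -9.62216383e-01,  1.01862496e-03],
       [ 3.97209653e-05, -1.04738293e-03, -9.99999451e-01]]), 'wrist_force': array([ 0.490817  ,  0.54232359, -0.73960115]), 'moment': array([0.04393301, 0.06550245, 0.05819582]), 'gripper_width': 85.27909944538982}
```

View pics/s1.png

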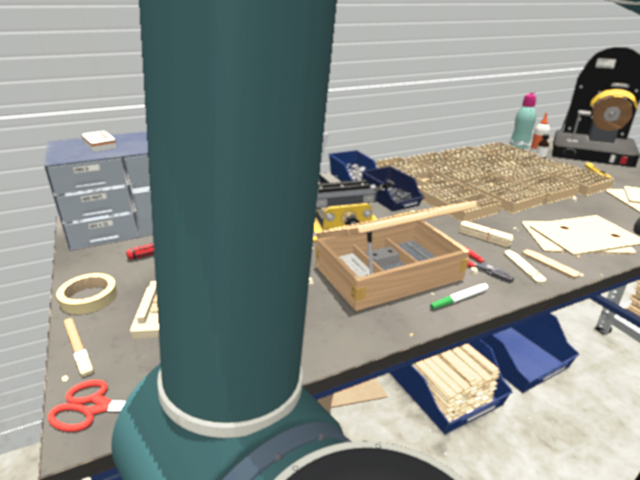

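View pics/t1.png

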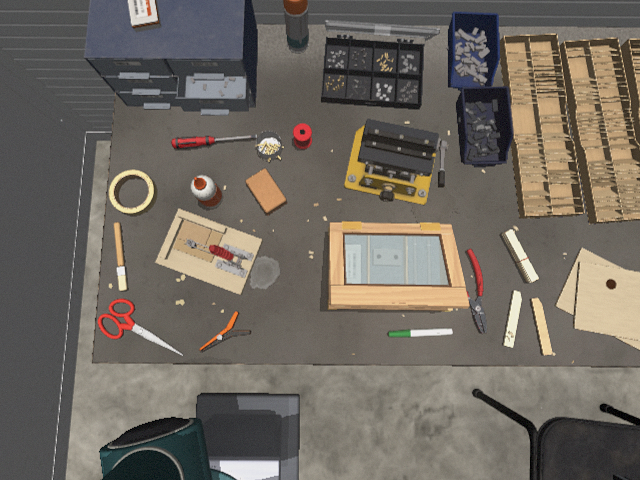

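Top view: the case is at cols 328–468, rows 222–310, with the marker in front at row 333. Scene view: the prop stands at about (370,235–275). Next I'll measure the lid plane and the prop.

```bash
cat > m1.py <<'E'
from h import *
z=np.load('f1.npz');k=z['k']
S=dict(color=z['sc'],depth=z['sd'],fx=k[0],fy=k[1],cx=k[2],cy=k[3],world_from_camera=z['sw'])
T=dict(color=z['tc'],depth=z['td'],fx=k[4],fy=k[5],cx=k[6],cy=k[7],world_from_camera=z['tw'])
def cloud(f):
    v,u=np.mgrid[0:480,0:640]; d=f['depth']
    P=np.stack([(u-f['cx'])/f['fx']*d,(v-f['cy'])/f['fy']*d,d],-1)
    return P@f['world_from_camera'][:3,:3].T+f['world_from_camera'][:3,3]
C=cloud(T);D=cloud(S)
E
python3 - <<'E'
from m1 import *
P=C[210:320,318:480].reshape(-1,3)
# lid: pts above table +75, plane fit
q=P[(P[:,2]>75)&(P[:,2]<200)]
for _ in range(4):
    A=np.c_[q[:,:2],np.ones(len(q))]; c=np.linalg.lstsq(A,q[:,2],rcond=None)[0]; r=q[:,2]-A@c
    q=q[abs(r)<max(2.5,2*r.std())]
print('plane',c,len(q),r.std(),'tilt',np.arctan(np.hypot(*c[:2])),'dir yaw',np.degrees(np.arctan2(-c[1],-c[0])))
rect=cv2.minAreaRect(q[:,:2].astype(np.float32)); print(rect, cv2.boxPoints(rect).round(1)); print(q.min(0),q.max(0))
for uv in [(330,222),(460,224),(331,300),(466,302),(400,295),(395,333),(450,332),(360,308),(440,308)]: print(uv,pt(T,*uv))
print('scene');
for v in range(224,290,6): print(v,[tuple(D[v,u].round(0)) for u in (366,368,370,372,374)])
cv2.imwrite('pics/c1.png',np.hstack([cv2.resize(z['sc'][190:315,310:480,::-1],None,fx=4.5,fy=4.5,interpolation=2)]))
E
```

```text
plane [-5.51442899e-01  5.15731288e-03  4.27036115e+02] 10644 2.7335165090053293 tilt 0.503968820016148 dir yaw -0.535837251044474
((546.5977783203125, -382.9386901855469), (250.112060546875, 173.31295776367188), 89.62850189208984) [[ 459.1 -507.4]
 [ 632.4 -508.6]
 [ 634.1 -258.4]
 [ 460.8 -257.3]]
[ 459.79867106 -508.15928148   77.57762945] [ 633.6527831  -257.37921232  173.6996282 ]
(330, 222) [ 650.1 -263.    -2.1]
(460, 224) [ 647.7 -553.1   -1.6]
(331, 300) [ 471.1 -259.2  167.5]
(466, 302) [ 469.4 -501.8  167. ]
(400, 295) [ 481.3 -384.5  161.6]
(395, 333) [ 408.6 -400.2   12.5]
(450, 332) [ 411.5 -516.4   13.3]
(360, 308) [ 459.2 -321.    69.7]
(440, 308) [ 458.5 -456.5  160.2]
scene
224 [(np.float64(494.0), np.float64(-292.0), np.float64(156.0)), (np.float64(473.0), np.float64(-283.0), np.float64(167.0)), (np.float64(463.0), np.float64(-281.0), np.float64(172.0)), (np.float64(463.0), np.float64(-284.0), np.float64(172.0)), (np.float64(464.0), np.float64(-289.0), np.float64(170.0))]
230 [(np.float64(461.0), np.float64(-272.0), np.float64(164.0)), (np.float64(460.0), np.float6
[... 2217 characters left out ...]
), np.float64(-296.0), np.float64(70.0)), (np.float64(530.0), np.float64(-341.0), np.float64(23.0))]
278 [(np.float64(460.0), np.float64(-277.0), np.float64(68.0)), (np.float64(456.0), np.float64(-279.0), np.float64(70.0)), (np.float64(457.0), np.float64(-284.0), np.float64(68.0)), (np.float64(457.0), np.float64(-288.0), np.float64(67.0)), (np.float64(458.0), np.float64(-293.0), np.float64(65.0))]
284 [(np.float64(456.0), np.float64(-276.0), np.float64(58.0)), (np.float64(457.0), np.float64(-281.0), np.float64(56.0)), (np.float64(457.0), np.float64(-285.0), np.float64(55.0)), (np.float64(457.0), np.float64(-289.0), np.float64(54.0)), (np.float64(457.0), np.float64(-293.0), np.float64(53.0))]
```

View pics/c1.png

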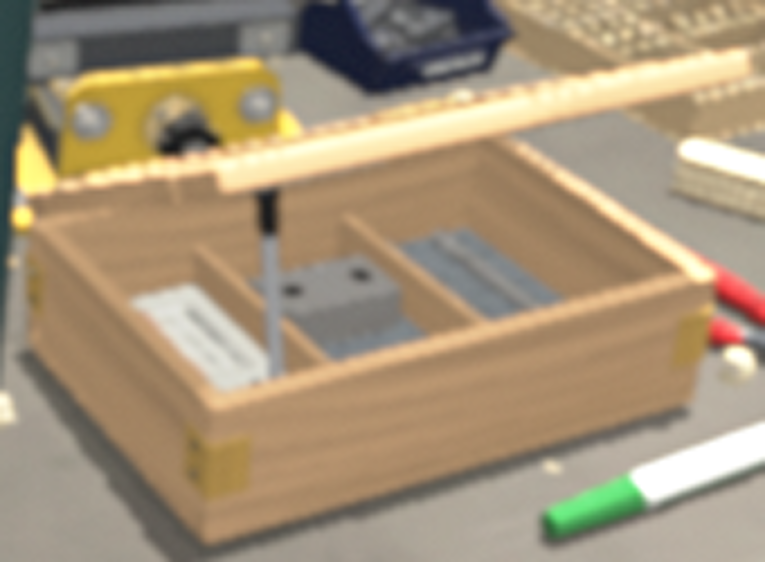

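Measured case origin is about (543, -383), yaw near 0. Lip edge is about (459.5, z 162) and the prop tip about (474, -286, 148), which agrees with the given geometry. I'll move to a staging pose with shut fingers pointing forward and 30° down.

```bash
cat > pl.py <<'E'
from h import *
from scipy.spatial.transform import Rotation as R
def Rt(pitch,yaw=0):
    s,c=np.sin(np.radians(pitch)),np.cos(np.radians(pitch))
    return R.from_euler('z',yaw,degrees=True)*R.from_matrix(np.array([[s,0,c],[0,-1,0],[c,0,-s]]))
def plan(p,Rg,n=None):
    s=robot.read_state(); P=s['position'].copy(); Q=R.from_matrix(s['orientation'])
    w=(Q.inv()*Rg).as_rotvec(); d=np.array(p)-P
    m=max(np.linalg.norm(d)/38,np.degrees(np.linalg.norm(w))/6.5); n=n or int(np.ceil(m))
    print('pos',P.round(1),'z',s['orientation'][:,2].round(3),'q',s['joint_positions'].round(0),'F',s['wrist_force'].round(1),'t',round(s['time_s'],2),'rows',n)
    for i in range(n):
        print((w/n).round(3).tolist(), (Q.inv().apply(d/n)).round(1).tolist()); Q=Q*R.from_rotvec(w/n)
E
python3 -c "
from pl import *
plan([300,-300,290],Rt(80,-30),12)"
```

```text
pos [ 183.7 -649.3  230.6] z [-0.     0.001 -1.   ] q [-76.   7.  83.   0.  91.  -2.] F [ 0.5  0.5 -0.7] t 0.1 rows 12
[-0.006, 0.014, 0.066] [17.2, -25.4, -4.9]
[-0.006, 0.014, 0.066] [15.6, -26.4, -4.8]
[-0.006, 0.014, 0.066] [13.9, -27.4, -4.8]
[-0.006, 0.014, 0.066] [12.1, -28.2, -4.8]
[-0.006, 0.014, 0.066] [10.3, -28.9, -4.8]
[-0.006, 0.014, 0.066] [8.4, -29.5, -4.8]
[-0.006, 0.014, 0.066] [6.5, -30.0, -4.9]
[-0.006, 0.014, 0.066] [4.5, -30.3, -5.0]
[-0.006, 0.014, 0.066] [2.6, -30.5, -5.2]
[-0.006, 0.014, 0.066] [0.6, -30.6, -5.3]
[-0.006, 0.014, 0.066] [-1.3, -30.6, -5.5]
[-0.006, 0.014, 0.066] [-3.3, -30.4, -5.7]
```

>>> {"op": "move_arm", "data": {
  "plan": [
    {"angular": [0, 0.02, 0.03], "dp": [15, -27, -5], "fingers": 255},
    {"angular": [0, 0.02, 0.03], "dp": [14, -27, -5], "fingers": 255},
    {"angular": [0, 0.02, 0.03], "dp": [13, -28, -5], "fingers": 255},
    {"angular": [0, 0.02, 0.03], "dp": [12, -28, -5], "fingers": 255},
    {"angular": [0, 0.02, 0.03], "dp": [11, -29, -5], "fingers": 255},
    {"angular": [0, 0.02, 0.03], "dp": [10, -29, -5], "fingers": 255},
    {"angular": [0, 0.02, 0.03], "dp": [10, -29, -5], "fingers": 255},
    {"angular": [0, 0.02, 0.03], "dp": [9, -29, -5], "fingers": 255},
    {"angular": [0, 0.02, 0.03], "dp": [8, -30, -5], "fingers": 255},
    {"angular": [0, 0.02, 0.0], "dp": [8, -30, -5], "fingers": 255}
  ]
}}

```text
time_s: 0.93
position: [249.8, -340.9, 286.7]
orientation: [[0.98, -0.009, 0.2], [-0.017, -0.999, 0.038], [0.2, -0.041, -0.979]]
wrist_force: [0.7, 0.1, 0.4]
gripper_width: 0.4
```

```bash
python3 -c "
from pl import *
plan([340,-250,280],Rt(30,0))"
```

```text
pos [ 249.8 -340.9  286.7] z [ 0.2    0.038 -0.979] q [-65. -29. 109.  12.  97.  27.] F [0.7 0.1 0.4] t 0.93 rows 8
[-0.004, 0.106, -0.004] [10.7, -11.4, 3.5]
[-0.004, 0.106, -0.004] [10.3, -11.4, 4.6]
[-0.004, 0.106, -0.004] [9.8, -11.4, 5.6]
[-0.004, 0.106, -0.004] [9.2, -11.4, 6.6]
[-0.004, 0.106, -0.004] [8.5, -11.3, 7.5]
[-0.004, 0.106, -0.004] [7.7, -11.3, 8.3]
[-0.004, 0.106, -0.004] [6.9, -11.3, 9.0]
[-0.004, 0.106, -0.004] [5.9, -11.3, 9.7]
```

>>> {"op": "move_arm", "data": {
  "plan": [
    {"angular": [0, 0.106, 0], "dp": [12, -11, 5], "fingers": 255},
    {"angular": [0, 0.106, 0], "dp": [12, -11, 6], "fingers": 255},
    {"angular": [0, 0.106, 0], "dp": [11, -11, 7], "fingers": 255},
    {"angular": [0, 0.106, 0], "dp": [10, -11, 8], "fingers": 255},
    {"angular": [0, 0.106, 0], "dp": [9, -11, 9], "fingers": 255},
    {"angular": [0, 0.106, 0], "dp": [9, -11, 9], "fingers": 255},
    {"angular": [0, 0.106, 0], "dp": [8, -11, 10], "fingers": 255},
    {"angular": [0, 0.106, 0], "dp": [7, -11, 10], "fingers": 255}
  ]
}}

```text
time_s: 1.6
position: [363.2, -260.6, 283.1]
orientation: [[0.466, 0.001, 0.885], [-0.036, -0.999, 0.02], [0.884, -0.042, -0.466]]
wrist_force: [0.2, 0.1, 1.1]
gripper_width: -0.1
```

```bash
python3 -c "
from pl import *
grab('wrist','w1.png')
plan([440,-250,150],Rt(30,0))"
```

```text
pos [ 364.4 -259.9  280.9] z [ 0.888  0.022 -0.46 ] q [-73. -47. 133.  61.  78.  14.] F [-0.2 -0.7 -6. ] t 1.65 rows 4
[-0.006, -0.011, -0.01] [-20.4, -1.0, 31.9]
[-0.006, -0.011, -0.01] [-20.0, -1.4, 32.1]
[-0.006, -0.011, -0.01] [-19.7, -1.7, 32.3]
[-0.006, -0.011, -0.01] [-19.3, -2.1, 32.5]
```

View pics/w1.png

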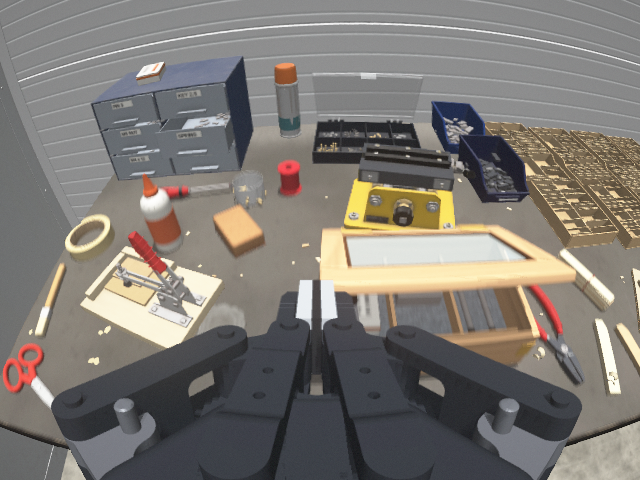

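Wrist view: shut fingers with white pads at (300–335, 282), pointing forward to the left of the case's left end. The linkages widen behind them. I'll measure the finger profile in the tool frame from wrist depth.

```bash
cat > wc.py <<'E'
from h import *
def wcloud(f):
    v,u=np.mgrid[0:480,0:640]; a=(u-f['cx'])/f['fx']; b=(v-f['cy'])/f['fy']; r=np.hypot(a,b)+1e-9
    d=f['depth']; t=np.tan(np.minimum(r,1.5))*d/r
    P=np.stack([a*t,b*t,d],-1); M=f['world_from_camera']
    return P@M[:3,:3].T+M[:3,3]
E
python3 -c "
from wc import *
f=grab('wrist'); W=wcloud(f); s=robot.read_state(); L=(W-s['position'])@s['orientation']
for v in (282,290,300,310,320,335,350,370,390): print(v,[tuple(L[v,u].round(0).astype(int).tolist()) for u in (270,285,298,304,312,318,325,332,340,350)])
from pl import *; plan([440,-250,150],Rt(30,0))
"
```

```text
282 [(-130, -67, 358), (-130, -45, 357), (-129, -26, 357), (12, -5, -6), (11, -1, -6), (12, 1, -7), (11, 4, -6), (11, 6, -6), (-48, 20, 146), (-47, 28, 145)]
290 [(-138, -66, 348), (-137, -44, 345), (-137, -25, 345), (11, -4, -13), (11, -1, -14), (11, 1, -14), (11, 4, -13), (11, 6, -13), (-52, 20, 140), (-52, 28, 139)]
300 [(-147, -64, 331), (7, -11, -14), (11, -6, -23), (11, -4, -23), (11, -1, -23), (11, 1, -22), (11, 3, -22), (11, 6, -22), (7, 9, -14), (7, 13, -14)]
310 [(-155, -63, 316), (7, -11, -22), (11, -6, -31), (11, -4, -30), (11, -1, -30), (11, 1, -31), (11, 3, -31), (11, 5, -31), (8, 9, -23), (8, 12, -24)]
320 [(-162, -61, 300), (14, -9, -43), (12, -5, -40), (12, -3, -40), (10, -1, -37), (11, 1, -37), (10, 3, -36), (12, 5, -40), (13, 7, -42), (12, 11, -40)]
335 [(12, -13, -50), (12, -9, -49), (12, -5, -49), (12, -3, -48), (5, -1, -36), (4, 1, -36), (11, 3, -48), (12, 5, -49), (12, 7, -49), (11, 10, -48)]
350 [(16, -11, -64), (17, -7, -65), (12, -5, -57), (12, -3, -57), (-1, -1, -36), (-1, 1, -36), (8, 3, -50), (12, 4, -57), (16, 6, -64), (16, 8, -64)]
370 [(17, -10, -74), (17, -7, -74), (15, -4, -70), (-1, -3, -48), (-10, -1, -36), (-9, 1, -37), (-2, 3, -47), (11, 4, -65), (17, 5, -74), (16, 8, -73)]
390 [(17, -9, -81), (16, -6, -80), (8, -4, -70), (-7, -3, -51), (-209, -5, 209), (-208, 2, 208), (-7, 3, -50), (6, 4, -67), (14, 5, -77), (16, 7, -81)]
pos [ 363.  -259.9  281.2] z [ 0.883  0.022 -0.469] q [-73. -47. 133.  60.  79.  14.] F [-0.3 -0.9 -0.5] t 1.7 rows 5
[-0.005, -0.007, -0.007] [-16.0, -0.8, 25.9]
[-0.005, -0.007, -0.007] [-15.8, -1.0, 26.1]
[-0.005, -0.007, -0.007] [-15.6, -1.3, 26.2]
[-0.005, -0.007, -0.007] [-15.4, -1.5, 26.3]
[-0.005, -0.007, -0.007] [-15.2, -1.8, 26.4]
```

Finger tops are at tool x=+11 and the backs at about ±13 mm. Next I move to just in front of the lip, on a line parallel to the lid.

```bash
python3 -c "
from pl import *
plan([430,-262,161],Rt(28.6,0),5)"
```

```text
pos [ 363.  -259.9  281.2] z [ 0.883  0.022 -0.469] q [-73. -47. 133.  60.  79.  14.] F [-0.3 -0.9 -0.5] t 1.7 rows 5
[-0.004, -0.002, -0.007] [-14.9, 1.5, 23.1]
[-0.004, -0.002, -0.007] [-14.9, 1.3, 23.1]
[-0.004, -0.002, -0.007] [-14.8, 1.1, 23.2]
[-0.004, -0.002, -0.007] [-14.8, 0.8, 23.2]
[-0.004, -0.002, -0.007] [-14.7, 0.6, 23.2]
```

>>> {"op": "move_arm", "data": {
  "plan": [
    {"angular": [-0.004, -0.002, -0.007], "dp": [-15, 1.5, 23], "fingers": 255},
    {"angular": [-0.004, -0.002, -0.007], "dp": [-15, 1.3, 23], "fingers": 255},
    {"angular": [-0.004, -0.002, -0.007], "dp": [-15, 1.1, 23], "fingers": 255},
    {"angular": [-0.004, -0.002, -0.007], "dp": [-15, 0.8, 23], "fingers": 255},
    {"angular": [-0.004, -0.002, -0.007], "dp": [-15, 0.6, 23], "fingers": 255},
    {"angular": [0, 0, 0], "dp": [0, 0, 0], "fingers": 255}
  ]
}}

```text
time_s: 2.2
position: [428.2, -264.1, 161.5]
orientation: [[0.495, 0.005, 0.869], [0.016, -1.0, -0.003], [0.868, 0.015, -0.495]]
wrist_force: [0.1, 0.4, -2.3]
gripper_width: -0.2
```

```bash
python3 -c "
from pl import *
from wc import *
f=grab('wrist'); W=wcloud(f); grab('wrist','w2.png'); np.save('W2.npy',W)
plan([430,-262,161],Rt(28.6,0),1)"
```

```text
pos [ 427.9 -265.1  166.2] z [ 0.871 -0.004 -0.492] q [-61. -37. 138.  62.  59.   4.] F [-0.2 -0.5  0.9] t 2.3 rows 1
[0.004, 0.015, 0.017] [-3.5, -3.1, 4.4]
```

View pics/w2.png

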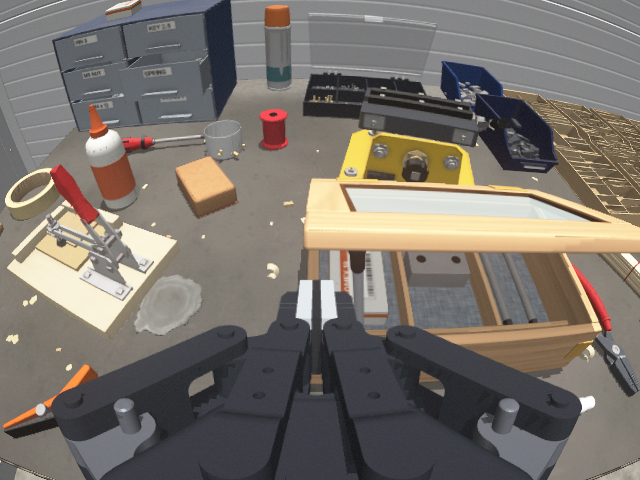

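Wrist view: the prop's black ball and rod are at (357, 250–270), right of and beyond the fingertips. The lip's lower edge is at row ~250, above the finger line. I'll check the prop and lip against the wrist depth.

```bash
python3 -c "
from pl import *
W=np.load('W2.npy')
for v in (252,256,260,264,268,272,280): print(v,[tuple(W[v,u].round(0).astype(int).tolist()) for u in (350,353,356,359,362)])
print('lip');
for v in range(212,254,4): print(v,[tuple(W[v,u].round(0).astype(int).tolist()) for u in (310,330,400)])
plan([440,-263,155.5],Rt(28.6,0),2)"
```

```text
252 [(573, -297, 37), (469, -284, 148), (469, -285, 148), (468, -287, 149), (468, -288, 149)]
256 [(568, -297, 37), (471, -284, 143), (469, -286, 144), (469, -287, 145), (469, -289, 145)]
260 [(562, -297, 38), (470, -284, 141), (469, -286, 141), (469, -287, 141), (469, -289, 141)]
264 [(557, -296, 38), (470, -285, 137), (470, -286, 137), (468, -288, 139), (469, -289, 139)]
268 [(552, -296, 38), (471, -285, 133), (469, -286, 135), (469, -288, 135), (470, -290, 134)]
272 [(548, -296, 37), (548, -298, 38), (470, -287, 131), (470, -289, 130), (471, -290, 130)]
280 [(539, -295, 37), (539, -298, 37), (471, -288, 123), (469, -289, 124), (470, -291, 123)]
lip
212 [(486, -261, 160), (487, -271, 159), (490, -310, 158)]
216 [(477, -261, 165), (478, -271, 165), (481, -308, 163)]
220 [(470, -261, 169), (471, -271, 169), (473, -306, 168)]
224 [(465, -261, 171), (466, -271, 170), (466, -304, 171)]
228 [(463, -261, 170), (463, -270, 170), (464, -304, 170)]
232 [(463, -261, 168), (462, -270, 169), (463, -304, 169)]
236 [(462, -261, 166), (462, -271, 167), (461, -304, 168)]
240 [(461, -261, 164), (460, -271, 166), (460, -304, 166)]
244 [(460, -261, 163), (460, -271, 163), (460, -305, 164)]
248 [(546, -260, 70), (578, -279, 37), (575, -345, 41)]
252 [(542, -260, 70), (573, -279, 36), (570, -344, 41)]
pos [ 427.9 -265.1  166.2] z [ 0.871 -0.004 -0.492] q [-61. -37. 138.  62.  59.   4.] F [-0.2 -0.5  0.9] t 2.3 rows 2
[0.002, 0.008, 0.009] [-1.7, -1.1, 7.9]
[0.002, 0.008, 0.009] [-1.7, -1.1, 7.9]
```

>>> {"op": "move_arm", "data": {
  "plan": [
    {"angular": [0.002, 0.008, 0.009], "dp": [-2, -1, 8], "fingers": 255},
    {"angular": [0.002, 0.008, 0.009], "dp": [-2, -1, 8], "fingers": 255},
    {"angular": [0, 0, 0], "dp": [0, 0, 0], "fingers": 255}
  ]
}}

```text
time_s: 2.55
position: [440.5, -265.0, 160.2]
orientation: [[0.475, -0.002, 0.88], [0.003, -1.0, -0.003], [0.88, 0.004, -0.475]]
wrist_force: [-0.0, 0.5, 0.4]
gripper_width: 0.0
```

```bash
python3 -c "
from pl import *
plan([482,-262,131.5],Rt(28.6,0),6)"
```

```text
pos [ 440.5 -265.   160.2] z [ 0.88  -0.003 -0.475] q [-59. -35. 138.  64.  57.   3.] F [-0.   0.5  0.4] t 2.55 rows 6
[0.001, -0.001, 0.0] [-0.9, -0.5, 8.4]
[0.001, -0.001, 0.0] [-0.9, -0.5, 8.4]
[0.001, -0.001, 0.0] [-0.9, -0.5, 8.4]
[0.001, -0.001, 0.0] [-0.9, -0.5, 8.4]
[0.001, -0.001, 0.0] [-0.9, -0.5, 8.4]
[0.001, -0.001, 0.0] [-0.9, -0.5, 8.4]
```

>>> {"op": "move_arm", "data": {
  "plan": [
    {"angular": [0, 0, 0], "dp": [-4, -0.5, 0], "fingers": 255},
    {"angular": [0, 0, 0], "dp": [-3, -0.5, 0], "fingers": 255},
    {"angular": [0, 0, 0], "dp": [0, 0, 0], "fingers": 255}
  ]
}}

```text
time_s: 2.8
position: [436.8, -264.5, 155.1]
orientation: [[0.474, -0.002, 0.881], [0.004, -1.0, -0.004], [0.881, 0.006, -0.474]]
wrist_force: [-0.1, 0.3, -0.4]
gripper_width: -0.0
```

```bash
python3 -c "
from pl import *
plan([482,-262,131.5],Rt(28.6,0),6)"
```

```text
pos [ 436.8 -264.5  155.1] z [ 0.881 -0.004 -0.474] q [-60. -36. 139.  65.  57.   2.] F [-0.1  0.3 -0.4] t 2.8 rows 6
[0.001, -0.001, 0.001] [0.1, -0.5, 8.5]
[0.001, -0.001, 0.001] [0.1, -0.4, 8.5]
[0.001, -0.001, 0.001] [0.1, -0.4, 8.5]
[0.001, -0.001, 0.001] [0.1, -0.4, 8.5]
[0.001, -0.001, 0.001] [0.1, -0.4, 8.5]
[0.001, -0.001, 0.001] [0.1, -0.4, 8.5]
```

>>> {"op": "move_arm", "data": {
  "plan": [
    {"angular": [0, 0, 0], "dp": [-0.5, -0.5, 8.5], "fingers": 255},
    {"angular": [0, 0, 0], "dp": [-0.5, -0.5, 8.5], "fingers": 255},
    {"angular": [0, 0, 0], "dp": [0, 0, 0], "fingers": 255}
  ]
}}

```text
time_s: 3.05
position: [452.0, -264.4, 146.1]
orientation: [[0.473, -0.004, 0.881], [0.005, -1.0, -0.007], [0.881, 0.007, -0.473]]
wrist_force: [-0.7, 1.0, -0.7]
gripper_width: 0.2
```

```bash
python3 -c "
from pl import *
plan([482,-262,131.5],Rt(28.6,0),4)"
```

```text
pos [ 452.  -264.4  146.1] z [ 0.881 -0.007 -0.473] q [-58. -33. 138.  66.  54.   1.] F [-0.7  1.  -0.7] t 3.05 rows 4
[0.002, -0.002, 0.001] [0.3, -0.7, 8.3]
[0.002, -0.002, 0.001] [0.4, -0.6, 8.3]
[0.002, -0.002, 0.001] [0.4, -0.6, 8.3]
[0.002, -0.002, 0.001] [0.4, -0.6, 8.3]
```

>>> {"op": "move_arm", "data": {
  "plan": [
    {"angular": [0.002, -0.001, 0.001], "dp": [0.3, -0.6, 8.5], "fingers": 255},
    {"angular": [0.002, -0.001, 0.001], "dp": [0.3, -0.6, 8.5], "fingers": 255},
    {"angular": [0.002, -0.001, 0.001], "dp": [0.3, -0.6, 8.5], "fingers": 255},
    {"angular": [0.002, -0.001, 0.001], "dp": [0.3, -0.6, 8.5], "fingers": 255},
    {"angular": [0, 0, 0], "dp": [0, 0, 0], "fingers": 255}
  ]
}}

```text
time_s: 3.47
position: [486.4, -261.2, 128.6]
orientation: [[0.478, 0.003, 0.878], [0.0, -1.0, 0.003], [0.878, -0.002, -0.478]]
wrist_force: [0.0, 0.2, -0.1]
gripper_width: -0.3
```

```bash
python3 -c "
from pl import *
grab('scene','s2.png'); grab('wrist','w3.png')
a=cv2.imread('pics/s2.png')[190:310,310:480];b=cv2.imread('pics/w3.png')[180:400,180:500]
cv2.imwrite('pics/c2.png',np.vstack([cv2.resize(a,(480,339)),cv2.resize(b,(480,260))[:250]]))
plan([482,-262,132.5],Rt(28.6,0),4)"
```

```text
pos [ 485.7 -261.3  129.2] z [ 0.878  0.003 -0.478] q [-53. -27. 136.  68.  49.  -1.] F [ 0.3  0.8 -0.4] t 3.57 rows 4
[-0.001, -0.0, 0.0] [0.3, 0.2, -1.2]
[-0.001, -0.0, 0.0] [0.3, 0.2, -1.2]
[-0.001, -0.0, 0.0] [0.3, 0.2, -1.2]
[-0.001, -0.0, 0.0] [0.3, 0.2, -1.2]
```

View pics/c2.png

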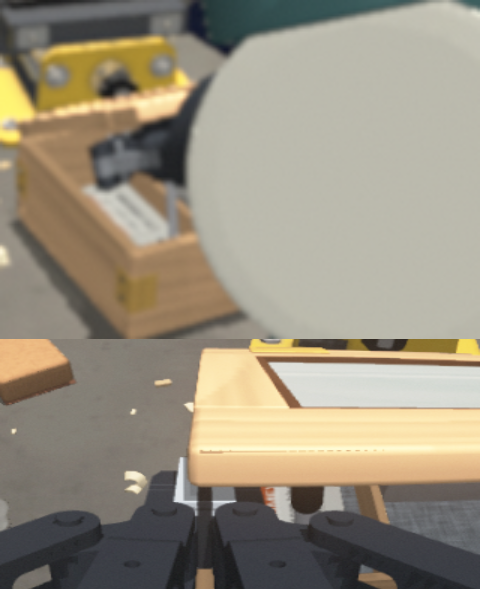

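Scene crop: the fingertips are under the lid, left of the rod, and nothing is touching. The wrist crop shows the rod right of the fingers. The computed gap to the lid is about 5 mm, so I start the push.

>>> {"op": "move_arm", "data": {
  "plan": [
    {"angular": [0, 0, 0], "dp": [0.3, 5, -1], "fingers": 255},
    {"angular": [0, 0, 0], "dp": [0.3, 5, -1], "fingers": 255},
    {"angular": [0, 0, 0], "dp": [0, 5, 0], "fingers": 255},
    {"angular": [0, 0, 0], "dp": [0, 5, 0], "fingers": 255}
  ]
}}

```text
time_s: 3.9
position: [483.9, -282.0, 131.4]
orientation: [[0.477, 0.005, 0.879], [0.002, -1.0, 0.005], [0.879, -0.001, -0.477]]
wrist_force: [0.7, 1.7, 0.6]
gripper_width: 0.2
```

```bash
python3 -c "
from pl import *
plan([484,-310,131.5],Rt(28.6,0),5)"
```

```text
pos [ 483.9 -282.   131.4] z [ 0.879  0.005 -0.477] q [-55. -25. 134.  69.  51.  -3.] F [0.7 1.7 0.6] t 3.9 rows 5
[-0.001, -0.0, 0.0] [0.0, 5.6, -0.0]
[-0.001, -0.0, 0.0] [0.0, 5.6, -0.0]
[-0.001, -0.0, 0.0] [0.0, 5.6, -0.0]
[-0.001, -0.0, 0.0] [0.0, 5.6, -0.0]
[-0.001, -0.0, 0.0] [0.0, 5.6, 0.0]
```

>>> {"op": "move_arm", "data": {
  "plan": [
    {"angular": [0, 0, 0], "dp": [0, 5, 0], "fingers": 255},
    {"angular": [0, 0, 0], "dp": [0, 5, 0], "fingers": 255},
    {"angular": [0, 0, 0], "dp": [0, 5, 0], "fingers": 255}
  ]
}}

```text
time_s: 4.15
position: [483.4, -299.3, 131.4]
orientation: [[0.477, 0.004, 0.879], [0.001, -1.0, 0.004], [0.879, -0.001, -0.477]]
wrist_force: [0.2, 2.7, -1.0]
gripper_width: 0.1
```

>>> {"op": "move_arm", "data": {
  "plan": [
    {"angular": [0, 0, 0], "dp": [0, 5, 0], "fingers": 255},
    {"angular": [0, 0, 0], "dp": [0, 5, 0], "fingers": 255}
  ]
}}

```text
time_s: 4.32
position: [483.2, -310.7, 131.0]
orientation: [[0.478, 0.003, 0.879], [0.001, -1.0, 0.003], [0.879, -0.001, -0.478]]
wrist_force: [-1.0, 2.3, -1.2]
gripper_width: 0.1
```

```bash
python3 -c "
from wc import *
f=grab('wrist','w4.png'); W=wcloud(f);np.save('W4.npy',W)
m=W[(abs(W[:,:,1]+300)<60)&(W[:,:,2]>155)&(W[:,:,2]<185)&(W[:,:,0]>455)&(W[:,:,0]<480)]
print(m[:,2].max(), np.percentile(m[:,2],95), robot.read_state()['wrist_force'],robot.read_state()['position'])
b=cv2.imread('pics/w4.png')[180:400,180:500]; cv2.imwrite('pics/c4.png',cv2.resize(b,(640,440)))"
```

```text
169.22021219361528 167.87097599668462 [-1.23137849  0.28004477 -2.33655409] [ 483.17478006 -311.42235137  131.03565724]
```

View pics/c4.png

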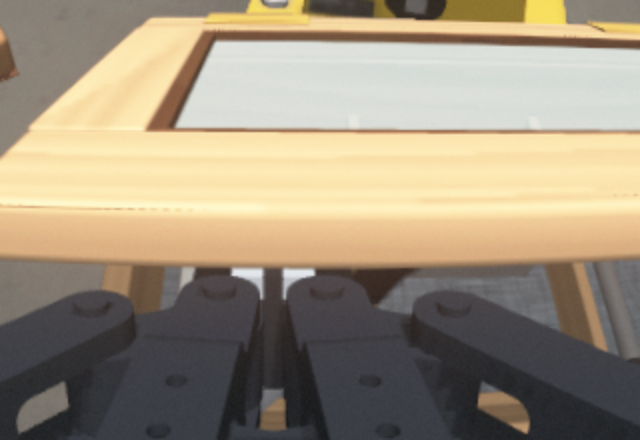

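Wrist view: the rod is a slanted dark shape at (390,280), tipping away. The lid top has dropped to about 169 and Fz is -2.3 N, so the lid is on the fingers. I pause briefly so the rod can fold.

>>> {"op": "move_arm", "data": {
  "plan": [
    {"angular": [0, 0, 0], "dp": [0, 0, 0], "fingers": 255},
    {"angular": [0, 0, 0], "dp": [0, 0, 0], "fingers": 255},
    {"angular": [0, 0, 0], "dp": [0, 0, 0], "fingers": 255},
    {"angular": [0, 0, 0], "dp": [0, 0, 0], "fingers": 255}
  ]
}}

```text
time_s: 4.7
position: [482.8, -311.9, 130.1]
orientation: [[0.479, 0.002, 0.878], [-0.0, -1.0, 0.002], [0.878, -0.001, -0.479]]
wrist_force: [-1.3, -1.0, -2.3]
gripper_width: 0.2
```

```bash
python3 -c "
from wc import *
f=grab('wrist','w5.png'); W=wcloud(f)
m=W[(abs(W[:,:,1]+300)<60)&(W[:,:,2]>150)&(W[:,:,2]<185)&(W[:,:,0]>455)&(W[:,:,0]<480)]
print(m[:,2].max(), np.percentile(m[:,2],95), robot.read_state()['wrist_force'],robot.read_state()['position'])
a=grab('scene','s5.png')['color'][:,:,::-1][180:330,300:500]
b=cv2.imread('pics/w5.png')[180:400,180:500]; cv2.imwrite('pics/c5.png',np.vstack([cv2.resize(b,(400,275)),cv2.resize(a,(400,300))]))"
```

```text
168.79433798332363 167.0627675519735 [-1.62994718 -0.65187911 -3.29485565] [ 482.8165018  -311.91987128  130.14316471]
```

View pics/c5.png

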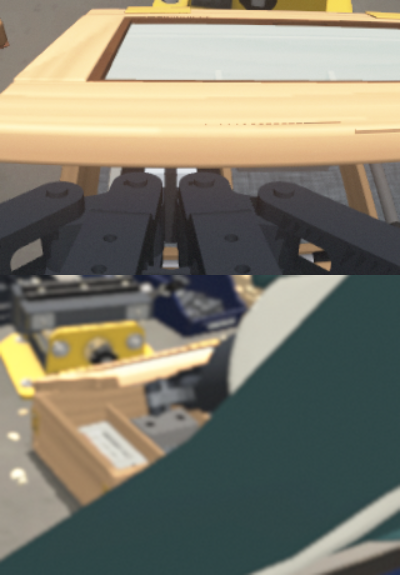

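The wrist view no longer shows the rod standing, and the lid rests on the fingers (Fz ≈ -2 to -3 N). I lower slowly while backing out from under the rail.

>>> {"op": "move_arm", "data": {
  "plan": [
    {"angular": [0, 0, 0], "dp": [-3, 0, -1], "fingers": 255},
    {"angular": [0, 0, 0], "dp": [-5, 0, -1], "fingers": 255},
    {"angular": [0, 0, 0], "dp": [-5.6, 0, -1], "fingers": 255},
    {"angular": [0, 0, 0], "dp": [-5.6, 0, -1], "fingers": 255},
    {"angular": [0, 0, 0], "dp": [-5.6, 0, -1], "fingers": 255}
  ]
}}

```text
time_s: 5.22
position: [465.7, -311.5, 109.9]
orientation: [[0.478, 0.003, 0.878], [0.001, -1.0, 0.002], [0.878, 0.0, -0.478]]
wrist_force: [0.7, -0.4, -2.9]
gripper_width: 0.1
```

```bash
python3 -c "
from pl import *
plan([448,-312,85],Rt(28.6,0),6)"
```

```text
pos [ 465.7 -311.5  109.9] z [ 0.878  0.002 -0.478] q [-60. -21. 134.  71.  54.  -9.] F [ 0.7 -0.4 -2.9] t 5.22 rows 6
[-0.0, -0.0, 0.0] [-5.1, 0.1, -0.6]
[-0.0, -0.0, 0.0] [-5.1, 0.1, -0.6]
[-0.0, -0.0, 0.0] [-5.1, 0.1, -0.6]
[-0.0, -0.0, 0.0] [-5.1, 0.1, -0.6]
[-0.0, -0.0, 0.0] [-5.1, 0.1, -0.6]
[-0.0, -0.0, 0.0] [-5.1, 0.1, -0.6]
```

>>> {"op": "move_arm", "data": {
  "plan": [
    {"angular": [0, 0, 0], "dp": [-5, 0, -1], "fingers": 255},
    {"angular": [0, 0, 0], "dp": [-5, 0, -1], "fingers": 255},
    {"angular": [0, 0, 0], "dp": [-5, 0, -1], "fingers": 255},
    {"angular": [0, 0, 0], "dp": [-5, 0, -1], "fingers": 255},
    {"angular": [0, 0, 0], "dp": [-5, 0, -0.5], "fingers": 255}
  ]
}}

```text
time_s: 5.63
position: [447.4, -311.4, 87.1]
orientation: [[0.479, 0.002, 0.878], [0.0, -1.0, 0.002], [0.878, -0.001, -0.479]]
wrist_force: [0.9, 0.3, -2.9]
gripper_width: -0.0
```

```bash
python3 -c "
from pl import *
plan([446,-312,60],Rt(28.6,0),7)"
```

```text
pos [ 447.4 -311.4   87.1] z [ 0.878  0.002 -0.479] q [-62. -20. 136.  72.  55. -13.] F [ 0.9  0.3 -2.9] t 5.63 rows 7
[-0.0, -0.0, 0.0] [-3.5, 0.1, 1.7]
[-0.0, -0.0, 0.0] [-3.5, 0.1, 1.7]
[-0.0, -0.0, 0.0] [-3.5, 0.1, 1.7]
[-0.0, -0.0, 0.0] [-3.5, 0.1, 1.7]
[-0.0, -0.0, 0.0] [-3.5, 0.1, 1.7]
[-0.0, -0.0, 0.0] [-3.5, 0.1, 1.7]
[-0.0, -0.0, 0.0] [-3.5, 0.1, 1.7]
```

>>> {"op": "move_arm", "data": {
  "plan": [
    {"angular": [0, 0, 0], "dp": [-3.5, 0, 1.6], "fingers": 255},
    {"angular": [0, 0, 0], "dp": [-3.5, 0, 1.6], "fingers": 255},
    {"angular": [0, 0, 0], "dp": [-3.5, 0, 1.6], "fingers": 255},
    {"angular": [0, 0, 0], "dp": [-3.5, 0, 1.6], "fingers": 255},
    {"angular": [0, 0, 0], "dp": [-3.5, 0, 1.6], "fingers": 255}
  ]
}}

```text
time_s: 6.05
position: [444.9, -311.4, 65.1]
orientation: [[0.48, 0.001, 0.877], [0.0, -1.0, 0.002], [0.877, -0.001, -0.48]]
wrist_force: [-5.1, 1.5, -2.9]
gripper_width: -0.2
```

```bash
python3 -c "
from pl import *
plan([445.5,-312,53],Rt(28.6,0),6)"
```

```text
pos [ 444.9 -311.4   65.1] z [ 0.877  0.002 -0.48 ] q [-63. -18. 137.  74.  54. -17.] F [-5.1  1.5 -2.9] t 6.05 rows 6
[-0.0, 0.0, 0.0] [-1.7, 0.1, 1.0]
[-0.0, 0.0, 0.0] [-1.7, 0.1, 1.0]
[-0.0, 0.0, 0.0] [-1.7, 0.1, 1.0]
[-0.0, 0.0, 0.0] [-1.7, 0.1, 1.0]
[-0.0, 0.0, 0.0] [-1.7, 0.1, 1.0]
[-0.0, 0.0, 0.0] [-1.7, 0.1, 1.0]
```

Fx is -5 N, so a fingertip may be grazing the front wall. I back out a few mm while lowering slightly.

>>> {"op": "move_arm", "data": {
  "plan": [
    {"angular": [0, 0, 0], "dp": [-1.8, 0, -1.3], "fingers": 255},
    {"angular": [0, 0, 0], "dp": [-1.8, 0, -1.0], "fingers": 255}
  ]
}}

```text
time_s: 6.22
position: [441.1, -311.2, 61.9]
orientation: [[0.48, 0.002, 0.877], [-0.001, -1.0, 0.002], [0.877, -0.002, -0.48]]
wrist_force: [0.5, 0.1, -3.1]
gripper_width: 0.3
```

```bash
python3 -c "
from wc import *
s=robot.read_state(); print(s['position'],s['wrist_force'])
f=grab('wrist','w6.png'); W=wcloud(f)
for v in range(200,330,6): print(v,[tuple(W[v,u].round(0).astype(int).tolist()) for u in (316,380,430)])
"
```

```text
[ 441.14200683 -311.22463243   61.92266051] [ 0.48370073  0.12498936 -3.08913387]
200 [(477, -311, 87), (478, -340, 87), (479, -364, 87)]
206 [(471, -311, 88), (472, -339, 88), (472, -362, 88)]
212 [(467, -311, 88), (467, -338, 88), (468, -361, 88)]
218 [(464, -311, 88), (463, -338, 88), (464, -360, 88)]
224 [(460, -311, 88), (459, -337, 89), (460, -359, 88)]
230 [(456, -311, 89), (456, -337, 89), (456, -358, 89)]
236 [(453, -311, 88), (452, -336, 89), (453, -357, 88)]
242 [(449, -311, 88), (449, -336, 89), (449, -356, 89)]
248 [(445, -311, 89), (445, -336, 89), (445, -355, 89)]
254 [(442, -311, 89), (442, -335, 89), (441, -354, 90)]
260 [(439, -311, 89), (438, -335, 90), (439, -354, 89)]
266 [(437, -311, 88), (437, -335, 88), (436, -353, 89)]
272 [(436, -311, 87), (435, -335, 87), (435, -354, 87)]
278 [(347, -312, 188), (435, -335, 83), (435, -354, 84)]
284 [(436, -311, 80), (435, -335, 80), (435, -355, 80)]
290 [(433, -311, 79), (456, -342, 49), (456, -367, 49)]
296 [(429, -311, 81), (457, -343, 43), (457, -369, 43)]
302 [(424, -311, 84), (457, -343, 39), (456, -369, 39)]
308 [(419, -311, 87), (457, -344, 34), (457, -371, 32)]
314 [(415, -311, 89), (457, -345, 27), (457, -373, 26)]
320 [(413, -311, 89), (457, -345, 23), (457, -374, 21)]
326 [(412, -311, 87), (457, -346, 16), (456, -375, 16)]
```

View pics/w6.png

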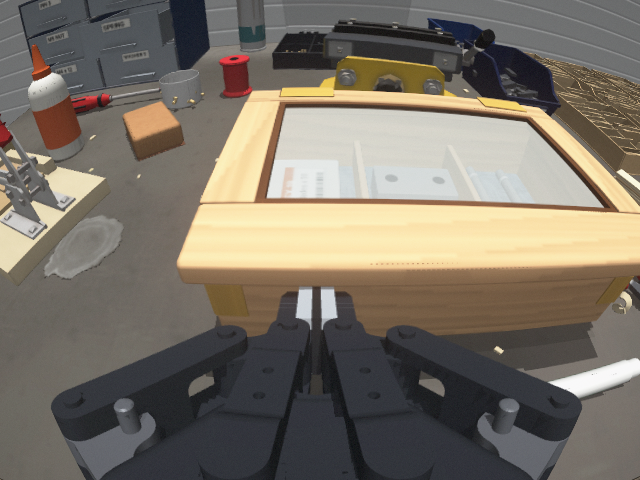

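Wrist view: the lid is almost shut (lip top at row 260, 89 mm against 82 shut). The front wall is still at x=457, so the case hasn't moved. I lower the remaining ~7 mm slowly.

>>> {"op": "move_arm", "data": {
  "plan": [
    {"angular": [0, 0, 0], "dp": [-1.8, 0, 0.9], "fingers": 255},
    {"angular": [0, 0, 0], "dp": [-1.8, 0, 0.9], "fingers": 255},
    {"angular": [0, 0, 0], "dp": [-1.8, 0, 0.9], "fingers": 255},
    {"angular": [0, 0, 0], "dp": [-1.8, 0, 0.9], "fingers": 255},
    {"angular": [0, 0, 0], "dp": [-1.8, 0, 0.9], "fingers": 255},
    {"angular": [0, 0, 0], "dp": [-1.8, 0, 0.9], "fingers": 255}
  ]
}}

```text
time_s: 6.77
position: [441.0, -311.8, 50.3]
orientation: [[0.479, 0.002, 0.878], [0.001, -1.0, 0.001], [0.878, 0.0, -0.479]]
wrist_force: [-0.0, 0.7, -0.1]
gripper_width: -0.1
```

```bash
python3 -c "
from wc import *
s=robot.read_state(); print(s['position'],s['wrist_force'])
W=wcloud(grab('wrist')); m=(W[:,:,2]>60)&(W[:,:,2]<110)&(W[:,:,0]>440)&(W[:,:,0]<470)&(abs(W[:,:,1]+350)<80); print(np.median(W[m],0))
"
```

```text
[ 440.9645349  -311.78364926   50.28754411] [-0.01905529  0.69210437 -0.0686197 ]
[ 453.39600984 -338.65780476   82.09847321]
```

The lid is shut (top at 82.1) with no force on the hand. I withdraw straight back, then up.

>>> {"op": "move_arm", "data": {
  "plan": [
    {"angular": [0, 0, 0], "dp": [-4, 0, -5], "fingers": 255},
    {"angular": [0, 0, 0], "dp": [-5, 0, -9], "fingers": 255},
    {"angular": [0, 0, 0], "dp": [-5, 0, -9], "fingers": 255},
    {"angular": [0, 0, 0], "dp": [-5, 0, -9], "fingers": 255},
    {"angular": [0, 0, 0], "dp": [-5, 0, -9], "fingers": 255}
  ]
}}

```text
time_s: 7.23
position: [392.0, -311.3, 48.7]
orientation: [[0.478, 0.004, 0.878], [0.002, -1.0, 0.004], [0.878, -0.0, -0.478]]
wrist_force: [-0.5, 0.5, 0.8]
gripper_width: -0.0
```

>>> {"op": "move_arm", "data": {
  "plan": [
    {"angular": [0, 0, 0], "dp": [8, 0, -18], "fingers": 255},
    {"angular": [0, 0, 0], "dp": [12, 0, -15], "fingers": 255},
    {"angular": [0, 0, 0], "dp": [18, 0, -12], "fingers": 255},
    {"angular": [0, 0, 0], "dp": [18, 0, -12], "fingers": 255},
    {"angular": [0, 0, 0], "dp": [18, 0, -12], "fingers": 255},
    {"angular": [0, 0, 0], "dp": [0, 0, 0], "fingers": 255},
    {"angular": [0, 0, 0], "dp": [0, 0, 0], "fingers": 255}
  ]
}}

```text
time_s: 7.82
position: [361.1, -311.1, 149.8]
orientation: [[0.48, 0.001, 0.877], [-0.001, -1.0, 0.001], [0.877, -0.001, -0.48]]
wrist_force: [-1.0, 1.2, -0.7]
gripper_width: -0.2
```

```bash
python3 -c "
from wc import *
s=robot.read_state(); print(s['position'],s['wrist_force'],s['joint_positions'])
W=wcloud(grab('wrist','w8.png')); m=(W[:,:,2]>60)&(W[:,:,2]<110)&(W[:,:,0]>440)&(W[:,:,0]<470)&(abs(W[:,:,1]+350)<80); print(np.median(W[m],0))
f=grab('top','t8.png')
a=cv2.imread('pics/t1.png').astype(int);b=f['color'][:,:,::-1].astype(int)
for uv in [(395,333),(450,332)]: print(pt(f,*uv))
cv2.imwrite('pics/c8.png',np.hstack([cv2.resize(cv2.imread('pics/t1.png')[160:370,180:520],(390,240)),cv2.resize(f['color'][160:370,180:520,::-1],(390,240))]))
"
```

```text
[ 361.06932895 -311.09004173  149.75963865] [-1.0240908   1.16049763 -0.71974944] [-75.48462823 -33.30169837 137.68558952  64.1924731   70.64946808
  -6.13181801]
[ 454.30878318 -346.25900125   82.11544036]
[ 408.6 -400.3   12. ]
[ 411.5 -516.3   13.5]
```

View pics/c8.png

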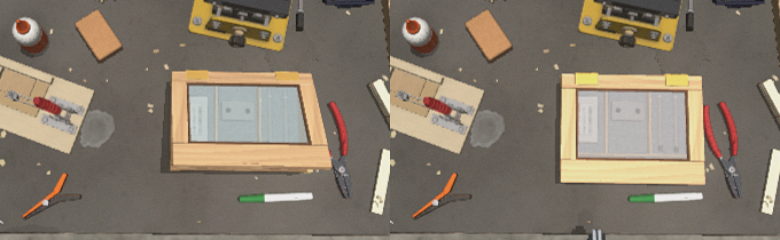

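View pics/w8.png

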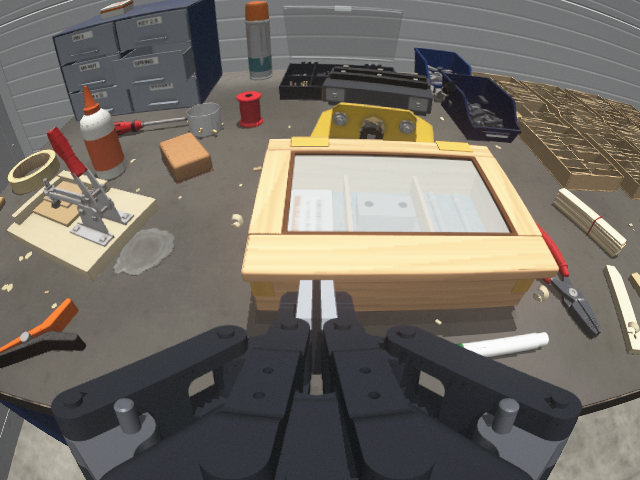

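The lid is flat and shut, the case, contents and tools are unchanged, and the hand is clear. Handing in.

```bash
python3 -c "
from bench import robot
robot.job_done()"
```

```text
the job is handed in; nothing more can be done
```

The lid is fully shut and was lowered on the fingers all the way. I handed the job in at about 8 s on the robot's clock. With the fingers about 4 mm under the lip, I pushed the prop rod to the right until it slipped, and the lid landed on the fingers at once with about 2–3 N. I then lowered it slowly until the load on the hand was zero and withdrew the hand.

**Last checks:**
- **Lid:** its top at the front measures 82.1 mm, which is the shut height of 82 mm.
- **Marker:** its position is unchanged to within 0.5 mm.
- **Case:** the front wall was still at x = 457 just before the lid closed. I did not measure it again afterwards.
- **Contents and other tools:** I compared these by eye in before and after pictures, and nothing appears to have moved.
- **Hand:** it is clear of the case and touching nothing.

**Imperfect or unconfirmed:**
- **Brief side force:** the wrist read about 5 N sideways once during lowering, possibly the fingertip grazing the front wall. I backed off a few mm and it went away.
- **Folded prop:** I never saw the rod lying in its channel. That it folded rests on it no longer standing in the wrist view and on the lid closing flat.

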